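# Space two layers of sample cakes

### The job

Lay the spare tall blue spacer stick on the yellow mark at the bare end of the baking plate, in line with the mark. Then set the dark strip of chocolate cakes down gently across both blue sticks, centred over the plate and running along it, so that it rests level and clear of the cakes below; never let it touch the plate or those cakes, and do not let it drop.

Things in the scene. Friction and masses are not known exactly. Their poses are not given: they have to be found in the camera images.
- plate: Lower layer: bright metal baking plate, fixed to the table, 110 mm (own x) x 300 mm (own y) x 14 mm thick, with three golden cakes of 32 mm diameter in a row along y within 50 mm of its centre, rising 12 mm above its top. Origin: centre of its underside, z up. 115 mm from the centre towards one end a blue spacer stick, the same as the spare, already lies across the plate (along plate x, loose); at 115 mm towards the other end is the bare mark. Which end is which changes.
- mark: Flat yellow stripe on the plate's top, 108 mm (own x) x 20 mm, where the spare stick belongs. Origin at its centre at the height of the plate's top, 14 mm above the table; axes parallel to the plate's (x along the stripe).
- spare_stick: Loose blue plastic spacer stick lying on the table at the robot's right, 110 mm long (own x) x 16 mm wide (own y) x 24 mm tall (z up), about 60 g. Origin: centre of its underside. A green stick of the same length and width but only 12 mm tall lies near and is not to be used.
- strip: Upper layer: loose dark steel strip filled with five dark chocolate-brown cakes, at the robot's left, flat on the table: 50 mm wide (own x) x 270 mm long (own y) x 16 mm thick with straight sides and a flat underside; cakes of 34 mm diameter rise 9 mm above its top. About 0.3 kg, balanced at its centre. Origin: centre of its underside, z up. On the two blue sticks its underside lies 38 mm above the table. A bright strip with empty round wells is a bystander.
Mind the look-alikes: they are no part of the job. What is shaped like the spare_stick but pink is not meant.

How it is judged:
On the way:
1. the spare blue stick lies on the yellow mark, let go (horizontal distance between spare_stick and mark below 0.015 m and angle between the x axis of spare_stick and the x axis of mark, either way round below 0.175 rad and z of spare_stick in the frame of mark between -0.004 and 0.004 m and angle between spare_stick's own z axis and vertical below 0.06 rad and contact force between the fingers and spare_stick below 0.1 N), for 0.2 s.
At the end, for the whole second after the job is handed in: Spare blue stick flat on the plate within 15 mm and 10 deg of the mark; filled strip resting on it, level within 2.3 deg, underside 34 to 42 mm above the plate's underside, centre within 20 mm of the plate's centre, length within 10 deg of the plate's; all at rest (horizontal distance between spare_stick and mark below 0.015 m and angle between the x axis of spare_stick and the x axis of mark, either way round below 0.175 rad and z of spare_stick in the frame of mark between -0.004 and 0.004 m and angle between spare_stick's own z axis and vertical below 0.06 rad and horizontal distance between strip and plate below 0.02 m and angle between the y axis of strip and the y axis of plate, either way round below 0.175 rad and z of strip in the frame of plate between 0.034 and 0.042 m and angle between strip's own z axis and vertical below 0.04 rad and contact force between strip and spare_stick above 0.2 N and linear speed of each of strip, spare_stick below 0.02 m/s); the robot touches nothing.
It fails at once if the filled strip touches the baking plate or its cakes with more than 1 N (contact force between strip and plate above 1 N).
It fails at once if the filled strip is dropped (moves faster than 0.5 m/s out of the fingers) (linear speed of strip above 0.5 m/s and contact force between the fingers and strip below 0.05 N).
It also fails if it takes over 72 s, if anything falls off the work surface, if the arm or the gripper's body presses on something with over 40 N, if the wrist force passes 120 N, or if a joint passes its speed limit or range.

### The arm

A 7-joint arm with a two-finger parallel gripper is mounted at the origin on the work surface. World frame = base frame: x ahead of the robot, y to its left, z up, the work surface at z = 0. Lengths are in m, angles in rad, forces in N, time in s.
With the tool pointing down it reaches from about 0.35 to 0.9 m from the base axis. Payload 19.9 kg.
Tool frame: the origin (TCP) lies at the very end of the fingers, on their centre line; the grasp point (between the pads) lies 19 mm behind it; x points along the fingers, z is the direction in which the jaws open and shut, and the axes are right-handed (so a half turn about x gives the same grasp; the last joint's range is limited). The gripper opens to 94 mm and grips with 3 to 60 N. Pads are 16 mm wide; open, the fingers measure 119 mm over their backs; the gripper's body (75 mm by 177 mm) begins 78 mm behind the grasp point.
Start: joints at [1.065, 0.417, -0.01, 1.614, 0.005, 1.111, -0.053], TCP at [0.28, -0.559, 0.205] pointing down, gripper open.
Joint ranges: [-2.81, 2.81], [-0.39, 2.02], [-1.27, 1.25], [0.06, 2.57], [-1.19, 4.33], [0.19, 2], [-2.82, 2.82]. Speed limits (rad/s): [1.89, 1.89, 2.39, 2.39, 3.01, 3.01, 3.01].

### API

Orientations are given as [roll, pitch, yaw] about the fixed x, y, z axes, in that order (R = Rz(yaw) Ry(pitch) Rx(roll)).
In Python, from station import ctrl, read_camera, camera_info gives the robot as it stands.
- The arm moves only by the tool send_rows, never from a script. Its argument "commands" is text: rows parted by semicolons, each of 7 numbers parted by spaces: the shift along the tool's x, y, z normalised to -1 to 1, where 1 is 0.1 m, then the turn, a rotation vector about the tool's x, y, z normalised to -1 to 1, where 1 is 180 degrees, then the opening, from -1 (shut) to 1 (fully open). A call has 1 to 12 rows; each row is the pose to reach, as a shift and turn from the pose commanded when the call began, along the tool's axes at that moment, turning the shorter way round; what a row does not reach only later rows make up. A row lasts 1/12 s, in which the tool goes at most 41.7 mm and 7.16 degrees, less where a joint would pass 70% of its speed; a pose out of reach is approached as far as the arm can. A call with a number of a shift or a turn outside -1 to 1 is refused whole. A call with a gripper value outside its range is refused whole. The fingers move at their own pace and stop on an object; "squeeze" is the grip in N (left out, the last holds). Time passes only in rows, so rows that repeat a pose let the fingers close. It gives the time, the measured TCP pose, the force and the opening at its end, in the units of the state.
- ctrl.state(): the state, without advancing time (a new reading comes with each control period).
- read_camera(name): name is "side" or "top" or "wrist"; returns (picture, depth): 480x640x3 uint8, blue, green, red; 480x640 float32, m along the optical axis (not along the pixel's ray), 0 where there is no reading.
- camera_info(name): a dict with "fx", "fy", "cx", "cy" (pixels), "k1" (the pictures are not rectified: a ray, as slopes to the right and down, at radius r is drawn at 1 + k1 r^2 times it, then the intrinsics apply), "cam_to_world" (4x4, takes a point from camera to world coordinates); the wrist camera has in their place "T_tool_cam" (4x4, takes a point from camera to tool coordinates, whose origin is the TCP and whose axes are the tool frame's). Camera axes: x right, y up, looking along -z (the intrinsics and any distortion apply to the point x, -y, -z); pixel columns grow to the right and rows downward; lengths in m; the calibration is good to about 2 mm. A picture is of the moment at which its call begins: read the wrist's pose just before it. camera_info takes no time and is no camera call.
- ctrl.hand_in(): hands the job in, once; it reports no verdict.
The state is a dict: "clock": time; "joint_pos": joint angles; "qd": joint speeds; "joint_torque": joint torques, N m; "tcp_pos": TCP position; "tool_rot": TCP orientation; "force": force on the tool from outside, world axes, zero at the start; "wrist_torque": the same for the moment, N m; "grip_width": opening from 0.0 (shut) to 1.0 (fully open).
Only numpy, scipy, OpenCV 4.12 (cv2) and the standard library are available. Lean on these libraries where they do the work, as an engineer would, in place of code of your own. Each camera call takes 0.05 s, during which the arm holds its last target.

## Working session

There is one attempt and no reset: what is moved stays moved. The work goes in short steps, Python scripts to look and compute and a tool call to move; the robot and the scene stay as the last step left them, time stands still between calls to the robot, and variables do not carry over. Pictures are saved under pics/ and viewed, and the job is handed in when it is done.

Besides the shell and the picture viewer there is one more tool, called after "Request:" by a JSON object that holds its "api" and its "payload", one argument or row to a line. send_rows: Moves the arm, as the interface text tells. Its arguments: {"type":"object","properties":{"commands":{"type":"string"},"squeeze":{"type":"number"}},"required":["commands"]}

```bash
ls; mkdir -p pics; python3 - <<'E'
from station import ctrl, read_camera, camera_info
import cv2,numpy as np
print(ctrl.state())
for n in ("top","side","wrist"):
    p,d=read_camera(n); cv2.imwrite(f"pics/{n}0.png",p); np.save(f"pics/{n}0.npy",d); i=camera_info(n); print(n,i)
E
```

```text
pics
{'clock': 0.0, 'joint_pos': array([ 1.06445971,  0.41798316, -0.01030467,  1.61414053,  0.00471844,
        1.11071966, -0.0530404 ]), 'qd': array([-0.00029414, -0.00039363, -0.00028958, -0.00078784,  0.00044086,
       -0.00096108,  0.00125217]), 'joint_torque': array([-5.16573596e-05, -8.51252747e+01,  6.38324395e-01, -4.25993228e+01,
       -4.89115727e-02,  1.86907046e-02,  1.07224589e-04]), 'tcp_pos': array([ 0.27999214, -0.55836187,  0.2048337 ]), 'tool_rot': array([-3.05396315,  1.56956894,  2.12323988]), 'force': array([ 0.17416446, -0.63756922,  0.25718431]), 'wrist_torque': array([-0.01851687, -0.06477664, -0.00439371]), 'grip_width': 1.0007335229100771}
top {'fx': 538.1909061107774, 'fy': 538.1909061107774, 'cx': 323.38367215963876, 'cy': 240.64398409151244, 'k1': -0.031091359545488063, 'cam_to_world': array([[-0.02533335,  0.98763164, -0.15473188,  0.37468477],
       [-0.99966502, -0.02584801, -0.00131484,  0.00275674],
       [-0.00529809,  0.15464674,  0.98795562,  1.10130322],
       [ 0.        ,  0.        ,  0.        ,  1.        ]])}
side {'fx': 604.03355552
[... 167 characters left out ...]
31808 ,  0.32117812],
       [-0.2235198 , -0.4994192 ,  0.83703008,  0.99007173],
       [ 0.01662694,  0.85667854,  0.51558261,  0.66397468],
       [ 0.        ,  0.        ,  0.        ,  1.        ]])}
wrist {'fx': 340.42034234141306, 'fy': 340.42034234141306, 'cx': 315.9500338133381, 'cy': 242.20156531132213, 'k1': -0.04235042780853391, 'T_tool_cam': array([[-1.05336661e-03,  2.63768629e-01, -9.64585404e-01,
        -1.79454246e-01],
       [ 4.71332985e-04,  9.64585963e-01,  2.63768267e-01,
         7.77216653e-02],
       [ 9.99999334e-01, -1.76796231e-04, -1.14038550e-03,
         1.33155420e-03],
       [ 0.00000000e+00,  0.00000000e+00,  0.00000000e+00,
         1.00000000e+00]])}
```

View pics/top0.png

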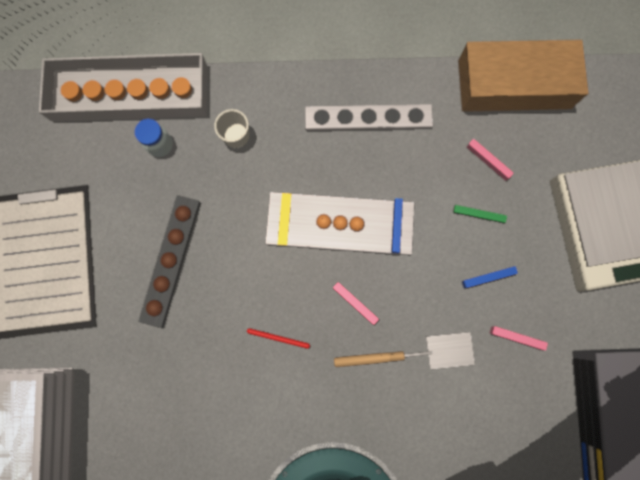

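View pics/side0.png

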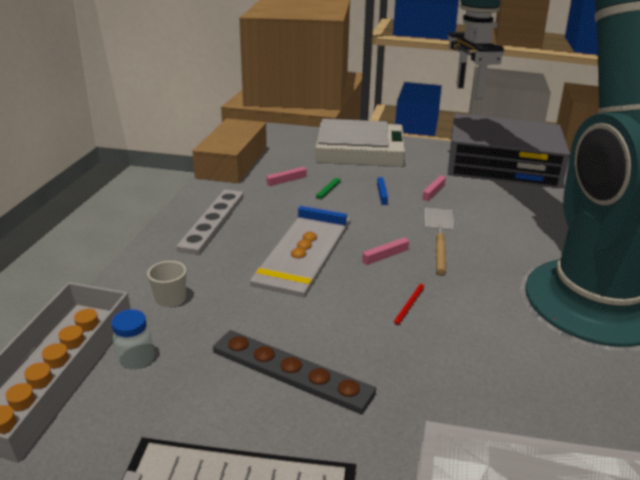

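View pics/wrist0.png

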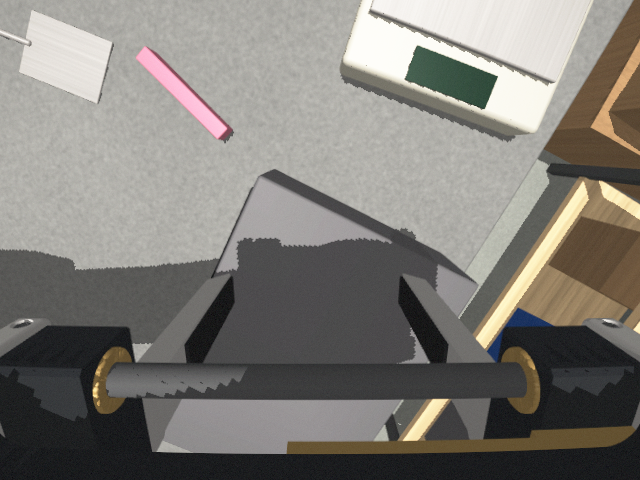

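Spare blue stick: the candidates are blue at top (490,277), green (480,214), pink (490,160), (356,304) and (519,338), and blue (397,226), which is already on the plate. The one at (490,277) is the blue one loose on the table. For the strip, the candidates are the dark one with brown cakes (170,262) and the bright one with empty wells (368,117), so the dark one fits.

```bash
cat > h.py <<'E'
import cv2,numpy as np
from scipy.spatial.transform import Rotation as Rn
def rays(info,uv):
    K=np.array([[info['fx'],0,info['cx']],[0,info['fy'],info['cy']],[0,0,1]])
    p=cv2.undistortPoints(np.asarray(uv,float).reshape(-1,1,2),K,np.array([info['k1'],0,0,0])).reshape(-1,2)
    return np.c_[p[:,0],-p[:,1],-np.ones(len(p))]
def Rtool(st): return Rn.from_euler('xyz',st['tool_rot']).as_matrix()
def c2w(info,st=None):
    if 'cam_to_world' in info: return info['cam_to_world']
    T=np.eye(4);T[:3,:3]=Rtool(st);T[:3,3]=st['tcp_pos'];return T@info['T_tool_cam']
def onplane(info,uv,z,st=None):
    T=c2w(info,st);d=rays(info,uv)@T[:3,:3].T;o=T[:3,3]
    return o+d*((z-o[2])/d[:,2])[:,None]
def depthpts(info,uv,d,st=None):
    T=c2w(info,st);r=rays(info,uv)*d[:,None];return r@T[:3,:3].T+T[:3,3]
def comp(mask,seed):
    n,l,s,c=cv2.connectedComponentsWithStats(mask.astype(np.uint8))
    k=l[seed[1],seed[0]]
    if k==0:
        b=[(np.hypot(*(c[i]-seed)),i) for i in range(1,n) if s[i,4]>20]; k=min(b)[1]
    return l==k
def rect(P):
    r=cv2.minAreaRect((P[:,:2]*1000).astype(np.float32)); b=cv2.boxPoints(r)
    e=[b[1]-b[0],b[2]-b[1]]; L=max(e,key=np.linalg.norm)
    a=np.degrees(np.arctan2(L[1],L[0])); a=(a+90)%180-90
    return np.round(r[0],1),np.round(sorted(r[1]),1),round(float(a),2)
E
python3 - <<'E'
from h import *
from station import camera_info
for cam,seeds in (("top",dict(spare=(490,277),fixed=(397,226),mark=(285,220),plate=(310,240),strip=(163,288))),("side",dict(spare=(382,190),fixed=(322,215),mark=(284,276),plate=(270,260),strip=(270,360)))):
    p=cv2.imread(f"pics/{cam}0.png");d=np.load(f"pics/{cam}0.npy");i=camera_info(cam)
    h=cv2.cvtColor(p,cv2.COLOR_BGR2HSV);H,S,V=[h[...,k].astype(int) for k in range(3)]
    M=dict(blue=(H>100)&(H<130)&(S>130),yel=(H>20)&(H<35)&(S>130),white=(S<35)&(V>(150 if cam=='top' else 140)),dark=(V<75))
    for n,c in dict(spare='blue',fixed='blue',mark='yel',plate='white',strip='dark').items():
        m=comp(M[c],seeds[n]); v,u=np.nonzero(m); uv=np.c_[u,v]
        z={'spare':.024,'fixed':.038,'mark':.014,'plate':.014,'strip':.016}[n]
        P=onplane(i,uv,z)
        Q=depthpts(i,uv,d[v,u]); ok=d[v,u]>0; zz=Q[ok,2]
        t=Q[ok][abs(zz-z)<.006]
        print(cam,n,m.sum(),uv.mean(0).round(1),'plane',rect(P),'depth z',np.percentile(zz,[5,50,95]).round(4),len(t),rect(t) if len(t)>5 else '')
p=cv2.imread("pics/top0.png")
cv2.imwrite("pics/crop0.png",np.hstack([cv2.resize(p[190:360,430:560],None,fx=3,fy=3),cv2.resize(p[180:350,130:230],None,fx=3,fy=3)]))
E
```

```text
top spare 380 [489.9 276.9] plane (array([ 460.9, -327.9]), array([ 14.1, 109.8]), -76.27) depth z [0.0209 0.0244 0.028 ] 374 (array([ 461.1, -328.7]), array([ 14., 108.]), -76.26)
top fixed 325 [396.6 225. ] plane (array([ 568.9, -143.6]), array([ 12.3, 108.6]), -5.94) depth z [0.0355 0.0385 0.0419] 321 (array([ 569.7, -143.7]), array([ 12.6, 107.9]), -6.19)
top mark 408 [284.1 218.8] plane (array([593.2,  83.6]), array([ 16.9, 107.4]), -5.83) depth z [0.0123 0.0153 0.0184] 399 (array([592.9,  83.6]), array([ 16.9, 107. ]), -5.9)
top plate 4778 [341.4 222.7] plane (array([582.1, -33.1]), array([112.1, 210.2]), 84.39) depth z [0.011  0.0146 0.018 ] 4665 (array([581.6, -33. ]), array([111.2, 210.4]), 84.14)
top strip 392 [181. 263.] plane (array([504.2, 295.4]), array([  7.1, 262.1]), -15.88) depth z [-0.0004  0.0085  0.0171] 176 (array([505.1, 298.2]), array([  4.3, 260.1]), -16.19)
side spare 170 [382.1 190.1] plane (array([ 459. , -314.7]), array([ 17.1, 140.8]), -76.16) depth z [0.0112 0.0232 0.0258] 142 (array([ 461.1, -328.4]), array([ 16.3, 112.7]), -75.65)
side fixed 500 [322.1 214.8] plane (array([ 566. , -129.6]), array([ 45.6, 116.3]), -6.0) depth z [0.0199 0.032  0.0407] 249 (array([ 567.8, -144.2]), array([ 20.2, 108.2]), -5.14)
side mark 327 [283.8 275.6] plane (array([592. ,  80.5]), array([ 19.1, 109.3]), -5.93) depth z [0.0138 0.0159 0.0179] 326 (array([590.9,  82.7]), array([ 24.3, 108.8]), -5.3)
side plate 2228 [303.1 247.8] plane (array([580.9, -36.4]), array([106.6, 203.8]), 84.43) depth z [0.0133 0.0154 0.0174] 2218 (array([580.7, -35.2]), array([108.6, 207.6]), 84.51)
side strip 3694 [296.4 373.4] plane (array([510.4, 326.8]), array([ 58.8, 272.2]), -15.98) depth z [0.0049 0.0158 0.0207] 2994 (array([511.4, 320.9]), array([ 51.8, 268.9]), -16.01)
```

View pics/crop0.png

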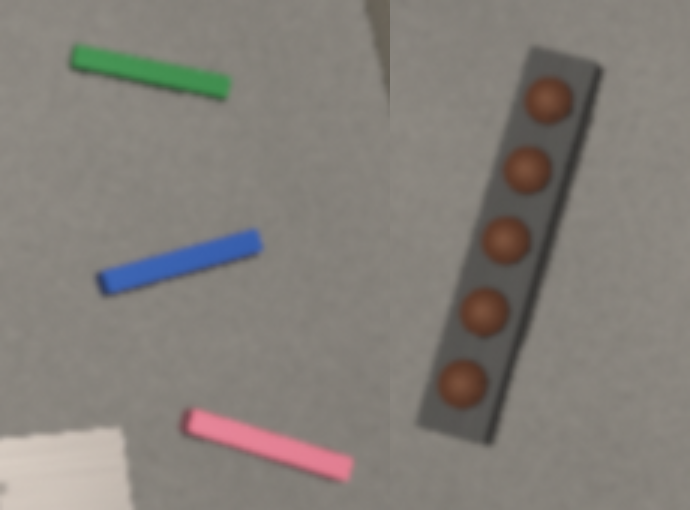

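The crop confirms it: the blue stick at crop (180,262), with a depth top of 24 mm, is the spare. The dark strip with five brown cakes is the upper layer. Next is a planning helper and a refined strip pose from its cakes.

```bash
cat >> h.py <<'E'
def plan(x,y,z,a,half=None):
    """a: jaw direction yaw in deg"""
    from station import ctrl
    st=ctrl.state();R0=Rtool(st);best=None
    for k in (0,180):
        t=np.radians(a+k);X=np.array([0,0,-1.]);Z=np.array([np.cos(t),np.sin(t),0]);Rt=np.c_[X,np.cross(Z,X),Z]
        rv=Rn.from_matrix(R0.T@Rt).as_rotvec()/np.pi
        print(f"half{k}: rot",rv.round(4))
    s=R0.T@(np.array([x,y,z])-st['tcp_pos'])/0.1
    print("shift",s.round(3),"tcp",st['tcp_pos'].round(4),"q",st['joint_pos'].round(2),"t",round(st['clock'],2),"F",st['force'].round(2),"g",round(st['grip_width'],3))
    print("tool y,z in world",R0[:,1].round(3),R0[:,2].round(3))
E
python3 - <<'E'
from h import *
from station import camera_info
plan(.461,-.3284,.12,-76.2+90)
p=cv2.imread("pics/top0.png");i=camera_info("top");h=cv2.cvtColor(p,cv2.COLOR_BGR2HSV)
m=((h[...,0]<15)&(h[...,1]>90)).astype(np.uint8); m[:, :140]=0;m[:,210:]=0;m[:190]=0;m[330:]=0
n,l,s,c=cv2.connectedComponentsWithStats(m)
c=np.array([c[k] for k in range(1,n) if s[k,4]>30]);print(c.round(1))
P=onplane(i,c,.021);print(P.round(4),P.mean(0));d=P[-1]-P[0];print(np.degrees(np.arctan2(d[1],d[0])))
E
```

```text
half0: rot [-4.287e-01 -3.000e-04 -2.000e-04]
half180: rot [ 5.713e-01 -2.000e-04  3.000e-04]
shift [ 0.851  2.649 -1.244] tcp [ 0.28   -0.5585  0.205 ] q [ 1.06  0.42 -0.01  1.61  0.    1.11 -0.05] t 0.15 F [ 0.98  0.14 -0.55] g 0.997
tool y,z in world [ 0.894  0.448 -0.   ] [ 0.448 -0.894 -0.001]
[[182.2 212.9]
 [175.3 236.2]
 [168.2 259.7]
 [161.  283.6]
 [153.7 307.5]]
[[0.6091 0.2928 0.021 ]
 [0.561  0.3064 0.021 ]
 [0.5129 0.32   0.021 ]
 [0.4648 0.3337 0.021 ]
 [0.4172 0.3475 0.021 ]] [0.51301994 0.32009987 0.021     ]
164.08981071660887
```

Request:
{"api": "send_rows", "payload": {
  "commands": "0 0.9 -0.42 0 0 0 1;0 0.9 -0.42 0 0 0 1;0 0.9 -0.42 0 0 0 1;0 0.9 -0.42 0 0 0 1"
}}

```text
clock: 0.48
tcp_pos: [0.3452, -0.4771, 0.2054]
tool_rot: [2.062, 1.569, 0.961]
force: [0.0, -0.7, -1.1]
grip_width: 1.001
```

Request:
{"api": "send_rows", "payload": {
  "commands": "0 0.9 -0.42 0 0 0 1;0 0.9 -0.42 0 0 0 1;0 0.9 -0.42 0 0 0 1;0 0.9 -0.42 0 0 0 1"
}}

```text
clock: 0.82
tcp_pos: [0.4062, -0.3995, 0.2054]
tool_rot: [2.122, 1.569, 1.021]
force: [1.1, 0.1, -0.1]
grip_width: 0.999
```

Request:
{"api": "send_rows", "payload": {
  "commands": "0.85 0.85 -0.4 -0.428 0 0 1;0.85 0.85 -0.4 -0.428 0 0 1;0.85 0.85 -0.4 -0.428 0 0 1;0.85 0.85 -0.4 -0.428 0 0 1;0.85 0.85 -0.4 -0.428 0 0 1;0.85 0.85 -0.4 -0.428 0 0 1;0.85 0.85 -0.4 -0.428 0 0 1;0.85 0.85 -0.4 -0.428 0 0 1;0.85 0.85 -0.4 -0.428 0 0 1;0.85 0.85 -0.4 -0.428 0 0 1;0.85 0.85 -0.4 -0.428 0 0 1;0.85 0.85 -0.4 -0.428 0 0 1"
}}

```text
clock: 1.82
tcp_pos: [0.4607, -0.3301, 0.1201]
tool_rot: [2.605, 1.57, 2.847]
force: [0.1, 0.1, -0.5]
grip_width: 1.0
```

```bash
python3 - <<'E'
from h import *
from station import camera_info,read_camera,ctrl
plan(.461,-.3284,.004,-76.2+90)
st=ctrl.state();p,d=read_camera("wrist");cv2.imwrite("pics/w1.png",p);i=camera_info("wrist")
h=cv2.cvtColor(p,cv2.COLOR_BGR2HSV);H,S,V=[h[...,k].astype(int) for k in range(3)]
m=(H>100)&(H<130)&(S>130)
v,u=np.nonzero(m);uv=np.c_[u,v];Q=depthpts(i,uv,d[v,u],st);t=Q[(abs(Q[:,2]-.024)<.005)&(d[v,u]>0)]
print(len(uv),uv.mean(0),rect(t),np.percentile(t[:,2],[10,50,90]))
print(rect(onplane(i,uv,.024,st)))
E
```

```text
half0: rot [ 0.0004 -0.0001 -0.0001]
half180: rot [-9.996e-01  1.000e-04 -2.000e-04]
shift [1.161 0.016 0.007] tcp [ 0.4607 -0.3301  0.1201] q [ 0.88  0.44 -0.39  1.83  0.21  0.91  0.63] t 1.82 F [ 0.14  0.11 -0.46] g 1.0
tool y,z in world [-0.24   0.971  0.   ] [ 0.971  0.24  -0.   ]
7789 [459.30799846 100.51611247] (array([ 506.9, -247.3]), array([102.3, 273.7]), 57.58) [0.0223431  0.02426234 0.02581624]
(array([ 513.6, -236.7]), array([107.4, 296.7]), 56.45)
```

View pics/w1.png

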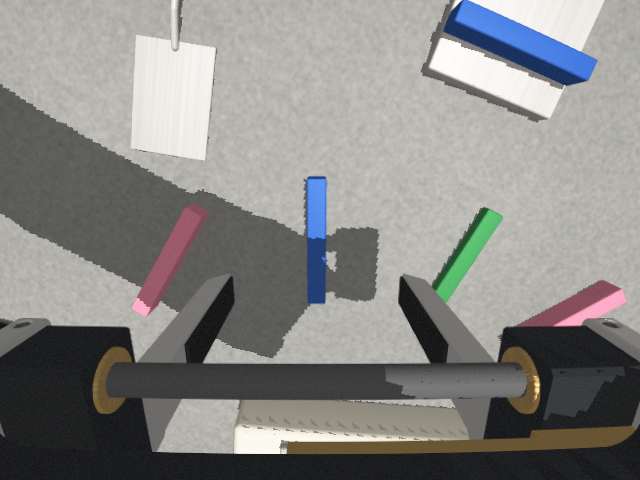

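The wrist view shows the spare at (316,240) between the fingers, with green to the right at (465,255) and clear. I'll check its pose in this view.

```bash
python3 - <<'E'
from h import *
from station import camera_info,ctrl,read_camera
st=ctrl.state();p,d=read_camera("wrist");i=camera_info("wrist")
h=cv2.cvtColor(p,cv2.COLOR_BGR2HSV);H,S,V=[h[...,k].astype(int) for k in range(3)]
m=comp((H>100)&(H<130)&(S>130),(316,210))
v,u=np.nonzero(m);uv=np.c_[u,v];Q=depthpts(i,uv,d[v,u],st);t=Q[(abs(Q[:,2]-.024)<.004)&(d[v,u]>0)]
print(rect(t),rect(onplane(i,uv,.024,st)))
E
```

```text
(array([ 462.3, -330.9]), array([ 15.6, 108.9]), -76.06) (array([ 462.2, -330.6]), array([ 15.5, 109.8]), -76.07)
```

Request:
{"api": "send_rows", "payload": {
  "commands": "0.4 0 0.01 0 0 0 0.2;0.8 0 0.01 0 0 0 0.2;0.8 0 0.01 0 0 0 0.2;0.8 0 0.01 0 0 0 0.2"
}}

```text
clock: 2.25
tcp_pos: [0.4615, -0.3283, 0.0397]
tool_rot: [2.283, 1.567, 2.52]
force: [0.2, 0.2, 0.8]
grip_width: 0.754
```

Request:
{"api": "send_rows", "payload": {
  "commands": "0.2 0 0 0 0 0 0;0.36 0 0 0 0 0 0;0.36 0 0 0 0 0 0;0.36 0 0 0 0 0 -1;0.36 0 0 0 0 0 -1;0.36 0 0 0 0 0 -1;0.36 0 0 0 0 0 -1;0.36 0 0 0 0 0 -1;0.36 0 0 0 0 0 -1;0.36 0 0 0 0 0 -1",
  "squeeze": 25
}}

```text
clock: 3.08
tcp_pos: [0.4626, -0.3291, 0.0051]
tool_rot: [-1.216, 1.57, -0.978]
force: [-3.1, 0.3, 9.7]
grip_width: 0.167
```

```bash
python3 - <<'E'
from h import *
plan(.593,.0834,.1,84.15)
E
```

```text
half0: rot [-3.916e-01 -1.000e-04  2.000e-04]
half180: rot [6.084e-01 2.000e-04 1.000e-04]
shift [-0.95   3.7    2.241] tcp [ 0.4626 -0.3291  0.0051] q [ 0.83  0.61 -0.34  1.88  0.3   0.7   0.56] t 3.08 F [-3.08  0.26  9.73] g 0.167
tool y,z in world [-0.236  0.972 -0.001] [0.972 0.236 0.   ]
```

Request:
{"api": "send_rows", "payload": {
  "commands": "-0.3 0 0 0 0 0 -1;-0.6 0 0 0 0 0 -1;-1 0.3 0.2 0 0 0 -1;-1 0.6 0.4 0 0 0 -1;-1 0.9 0.55 0 0 0 -1;-1 0.9 0.55 0 0 0 -1"
}}

```text
clock: 3.58
tcp_pos: [0.4971, -0.2213, 0.1059]
tool_rot: [0.256, 1.568, 0.502]
force: [0.4, 1.0, -0.5]
grip_width: 0.169
```

```bash
python3 - <<'E'
from h import *
plan(.593,.0834,.1,84.15)
E
```

```text
half0: rot [-3.892e-01  9.000e-04  3.000e-04]
half180: rot [ 6.108e-01  4.000e-04 -1.000e-03]
shift [0.066 2.722 1.672] tcp [ 0.4971 -0.2213  0.1059] q [ 0.71  0.43 -0.43  1.89  0.22  0.87  0.42] t 3.58 F [ 0.4   1.04 -0.51] g 0.169
tool y,z in world [-0.244  0.97   0.001] [0.97  0.244 0.003]
```

Request:
{"api": "send_rows", "payload": {
  "commands": "0 0.4 0.25 0 0 0 -1;0 0.7 0.45 0 0 0 -1;0 0.9 0.55 0 0 0 -1;0 0.9 0.55 0 0 0 -1"
}}

```text
clock: 3.92
tcp_pos: [0.528, -0.1222, 0.1048]
tool_rot: [0.901, 1.569, 1.147]
force: [0.3, 0.4, 0.2]
grip_width: 0.167
```

Request:
{"api": "send_rows", "payload": {
  "commands": "0 0.4 0.25 -0.03 0 0 -1;0 0.7 0.45 -0.07 0 0 -1;0 0.9 0.55 -0.1 0 0 -1;0 0.9 0.55 -0.14 0 0 -1;0 0.9 0.55 -0.18 0 0 -1;0 0.9 0.55 -0.22 0 0 -1;0 0.9 0.55 -0.26 0 0 -1;0 0.9 0.55 -0.3 0 0 -1;0 0.9 0.55 -0.34 0 0 -1;0 0.9 0.55 -0.38 0 0 -1;0 0.9 0.55 -0.39 0 0 -1;0 0.9 0.55 -0.39 0 0 -1"
}}

```text
clock: 4.92
tcp_pos: [0.5588, -0.028, 0.1043]
tool_rot: [1.357, 1.57, 2.822]
force: [-1.2, -0.2, -1.0]
grip_width: 0.165
```

```bash
python3 - <<'E'
from h import *
plan(.593,.0834,.08,84.15)
E
```

```text
half0: rot [-0.0011  0.     -0.0002]
half180: rot [ 9.989e-01 -3.000e-04 -1.000e-04]
shift [ 0.243 -0.223  1.144] tcp [ 0.5588 -0.028   0.1043] q [ 0.57  0.53 -0.74  1.85  0.44  0.93  1.1 ] t 4.92 F [-1.25 -0.16 -1.  ] g 0.165
tool y,z in world [-0.994  0.105  0.001] [0.105 0.994 0.   ]
```

Request:
{"api": "send_rows", "payload": {
  "commands": "0 -0.1 0.4 0 0 0 -1;0 -0.2 0.8 0 0 0 -1;0.1 -0.22 0.95 0 0 0 -1;0.1 -0.22 0.95 0 0 0 -1;0.1 -0.22 0.95 0 0 0 -1"
}}

```text
clock: 5.33
tcp_pos: [0.5906, 0.0653, 0.094]
tool_rot: [1.646, 1.57, 3.11]
force: [-0.1, -0.2, -0.5]
grip_width: 0.169
```

```bash
python3 - <<'E'
from h import *
from station import read_camera
plan(.593,.0834,.08,84.15)
p,d=read_camera("wrist");cv2.imwrite("pics/w2.png",p)
E
```

```text
half0: rot [-0.0016 -0.     -0.0004]
half180: rot [ 9.984e-01 -6.000e-04  0.000e+00]
shift [ 0.14  -0.005  0.182] tcp [0.5906 0.0653 0.094 ] q [ 0.38  0.6  -0.72  1.77  0.47  0.96  0.92] t 5.33 F [-0.08 -0.17 -0.54] g 0.169
tool y,z in world [-0.994  0.107  0.001] [ 0.107  0.994 -0.   ]
```

View pics/w2.png

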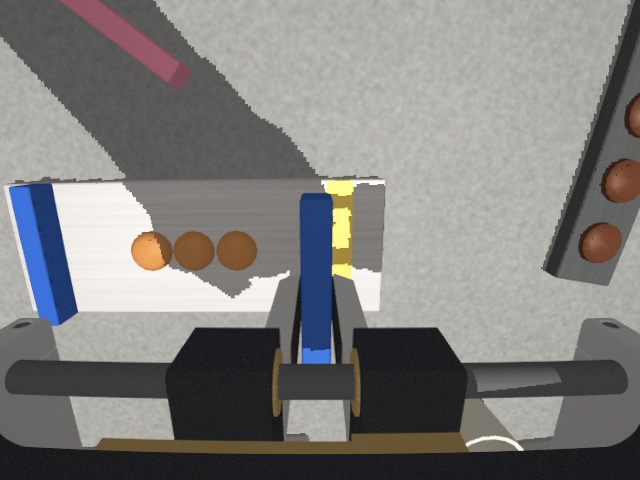

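The wrist view shows the held stick at (316,240), level, just left of the yellow mark at (342,230). The plate spans (5..385, 180..310).

```bash
python3 - <<'E'
from h import *
from station import read_camera,camera_info,ctrl
st=ctrl.state();p,d=read_camera("wrist");i=camera_info("wrist")
h=cv2.cvtColor(p,cv2.COLOR_BGR2HSV);H,S,V=[h[...,k].astype(int) for k in range(3)]
bl=(H>100)&(H<130)&(S>130)
def pts(m,z,tol):
    v,u=np.nonzero(m);uv=np.c_[u,v];Q=depthpts(i,uv,d[v,u],st);return Q[(abs(Q[:,2]-z)<tol)&(d[v,u]>0)],uv
t,uv=pts(comp(bl,(316,230)),st['tcp_pos'][2]+.02,.008);print('held',rect(t),np.percentile(t[:,2],[5,50,95]),st['tcp_pos'])
t,uv=pts(comp(bl,(40,250)),.038,.004);print('fixed',rect(t))
ye=(H>20)&(H<35)&(S>110); t,uv=pts(ye,.014,.004)
ang=np.radians(84.15);ey=np.array([np.cos(ang),np.sin(ang)]);ex=np.array([ey[1],-ey[0]])
print('mark along y',np.percentile(t[:,:2]@ey,[1,99]),'x',np.percentile(t[:,:2]@ex,[1,99]))
c=np.array([.593,.0834]);print('expect',c@ey+np.array([-.01,.01]),c@ex+np.array([-.054,.054]))
for s in ((100,220),(365,190)):
    pass
pl=(d>0); v,u=np.nonzero(pl&~bl);Q=depthpts(i,np.c_[u,v],d[v,u],st)
a=Q[(abs(Q[:,2]-.014)<.0045)&(v<330)&(abs(u-250)<250)]
y=a[:,:2]@ey;x=a[:,:2]@ex
print('plate y',np.percentile(y,[.1,1,99,99.9]),'x',np.percentile(x,[.1,1,99,99.9]))
E
```

```text
held (array([583.4,  64.3]), array([16.4, 90.6]), -5.54) [0.11215356 0.11328243 0.11433349] [0.59073887 0.06413274 0.09423925]
fixed (array([ 570.8, -145.8]), array([ 18.3, 109.3]), -6.25)
mark along y [0.13588327 0.15212049] x [0.52855326 0.60529589]
expect [0.13340687 0.15340687] [0.52741124 0.63541124]
plate y [-0.12165914 -0.11885984  0.17486526  0.17692867] x [0.43073457 0.52775673 0.63530188 0.63707518]
```

```bash
python3 - <<'E'
from h import *
from station import read_camera,camera_info,ctrl
for cam in("top","side"):
    p,d=read_camera(cam);cv2.imwrite(f"pics/{cam}2.png",p);i=camera_info(cam)
    h=cv2.cvtColor(p,cv2.COLOR_BGR2HSV);H,S,V=[h[...,k].astype(int) for k in range(3)]
    bl=(H>100)&(H<130)&(S>110)
    v,u=np.nonzero(bl&(d>0));Q=depthpts(i,np.c_[u,v],d[v,u]);t=Q[(abs(Q[:,2]-.103)<.017)&(abs(Q[:,1]-.065)<.05)]
    print(cam,len(t)); 
    if len(t)>5: print(rect(t),t.min(0),t.max(0))
print(ctrl.state()['tcp_pos'])
a=cv2.imread("pics/top2.png")[130:330,180:420];b=cv2.imread("pics/side2.png")[100:350,180:480]
cv2.imwrite("pics/c2.png",np.hstack([cv2.resize(a,(400,333)),cv2.resize(b,(400,333))]))
E
```

```text
top 0
side 565
(array([591.3,  64.6]), array([ 18.3, 111.6]), -6.62) [0.53635472 0.04972596 0.0912432 ] [0.64665343 0.07840979 0.11727532]
[0.59102192 0.06323973 0.09467786]
```

View pics/c2.png

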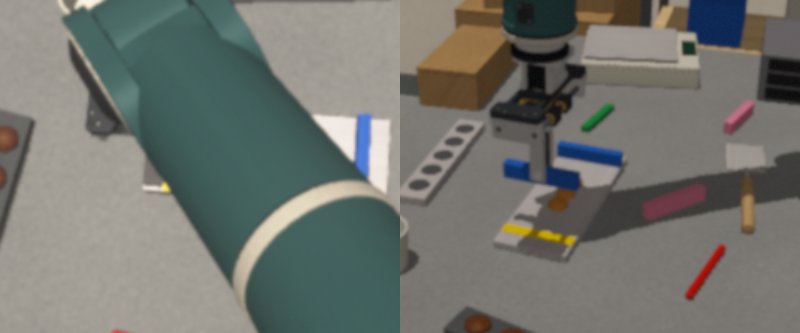

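```bash
python3 - <<'E'
from h import *
plan(.5925,.0832,.030,84.15)
E
```

```text
half0: rot [-0.0023 -0.0002  0.0001]
half180: rot [9.977e-01 1.000e-04 3.000e-04]
shift [0.647 0.007 0.2  ] tcp [0.591  0.0632 0.0947] q [ 0.38  0.6  -0.72  1.77  0.47  0.96  0.93] t 5.53 F [-0.23 -0.07 -0.78] g 0.167
tool y,z in world [-0.994  0.109 -0.   ] [ 0.109  0.994 -0.001]
```

Request:
{"api": "send_rows", "payload": {
  "commands": "0 0 0.2 0 0 0 -1;0.3 0 0.2 0 0 0 -1;0.6 0 0.2 0 0 0 -1;0.63 0 0.2 0 0 0 -1;0.63 0 0.2 0 0 0 -1;0.63 0 0.2 0 0 0 -1;0.63 0 0.2 0 0 0 -1"
}}

```text
clock: 6.12
tcp_pos: [0.594, 0.0843, 0.0332]
tool_rot: [-1.35, 1.569, 0.113]
force: [0.4, 0.5, -0.2]
grip_width: 0.17
```

```bash
python3 - <<'E'
from h import *
plan(.5925,.0832,.020,84.15)
E
```

```text
half0: rot [-0.0018  0.0001  0.0006]
half180: rot [ 9.982e-01  1.000e-03 -2.000e-04]
shift [ 0.132  0.014 -0.013] tcp [0.594  0.0843 0.0332] q [ 0.3   0.68 -0.67  1.78  0.54  0.86  0.84] t 6.12 F [ 0.4   0.49 -0.22] g 0.17
tool y,z in world [-0.994  0.108 -0.002] [0.108 0.994 0.   ]
```

Good; lower slowly to contact.

Request:
{"api": "send_rows", "payload": {
  "commands": "0.05 0.01 -0.01 0 0 0 -1;0.1 0.01 -0.01 0 0 0 -1;0.12 0.01 -0.01 0 0 0 -1;0.135 0.01 -0.01 0 0 0 -1;0.135 0.01 -0.01 0 0 0 -1;0.135 0.01 -0.01 0 0 0 -1"
}}

```text
clock: 6.62
tcp_pos: [0.5921, 0.0833, 0.0189]
tool_rot: [-2.851, 1.57, -1.387]
force: [-7.8, -5.3, 19.6]
grip_width: 0.167
```

Contact at z 0.0189. Release, then lift.

Request:
{"api": "send_rows", "payload": {
  "commands": "-0.01 0 0 0 0 0 -1;-0.01 0 0 0 0 0 -0.3;-0.01 0 0 0 0 0 -0.3;-0.01 0 0 0 0 0 -0.3;-0.01 0 0 0 0 0 -0.3;-0.01 0 0 0 0 0 -0.3;-0.3 0 0 0 0 0 -0.3;-0.7 0 0 0 0 0 -0.3;-1 0 0 0 0 0 0;-1 0 0 0 0 0 1;-1 0 0 0 0 0 1"
}}

```text
clock: 7.53
tcp_pos: [0.5928, 0.0836, 0.1194]
tool_rot: [-1.498, 1.568, -0.035]
force: [-0.5, -0.6, -0.1]
grip_width: 0.529
```

```bash
python3 - <<'E'
from h import *
from station import read_camera,camera_info,ctrl
plan(.5125,.3203,.12,74)
st=ctrl.state();p,d=read_camera("wrist");i=camera_info("wrist");cv2.imwrite("pics/w3.png",p)
h=cv2.cvtColor(p,cv2.COLOR_BGR2HSV);H,S,V=[h[...,k].astype(int) for k in range(3)]
bl=(H>100)&(H<130)&(S>130)
v,u=np.nonzero(bl&(d>0));Q=depthpts(i,np.c_[u,v],d[v,u],st)
for s in(1,-1):
    t=Q[(abs(Q[:,2]-.038)<.004)&(s*(Q[:,1]+.03)>0)]; print(rect(t),np.percentile(t[:,2],[5,50,95]))
E
```

```text
half0: rot [0.0547 0.0001 0.0009]
half180: rot [-9.453e-01 -1.300e-03  2.000e-04]
shift [-0.008  1.052  2.267] tcp [0.5928 0.0836 0.1194] q [ 0.36  0.57 -0.74  1.74  0.45  1.    0.91] t 7.53 F [-0.46 -0.55 -0.14] g 0.529
tool y,z in world [-0.994  0.107 -0.003] [0.107 0.994 0.   ]
(array([593.9,  82.6]), array([ 14.9, 108.5]), -6.02) [0.03716814 0.03830689 0.03938305]
(array([ 570.6, -145.7]), array([ 18.1, 108.9]), -5.54) [0.03501738 0.03825505 0.03947117]
```

View pics/w3.png

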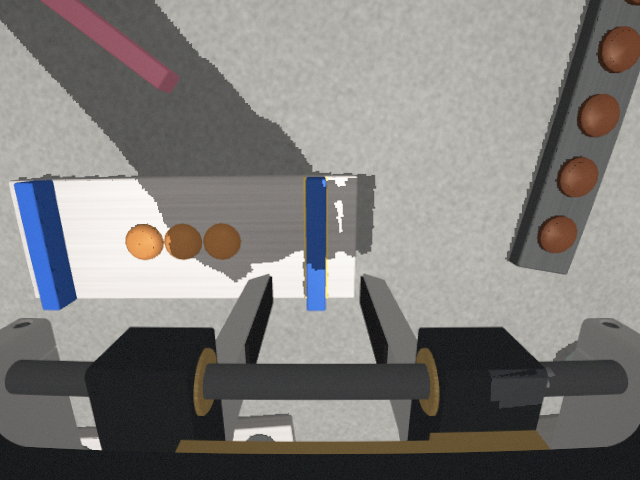

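The stick lies centred on the mark at (316,243), with a yellow rim visible on both sides; measured (593.9, 82.6), −6.0°. Next, the strip.

Request:
{"api": "send_rows", "payload": {
  "commands": "0 0.3 0.8 0 0 0 1;0 0.4 0.9 0 0 0 1;0 0.4 0.9 0 0 0 1;0 0.4 0.9 0 0 0 1"
}}

```text
clock: 7.92
tcp_pos: [0.5593, 0.1819, 0.117]
tool_rot: [1.1, 1.568, 2.57]
force: [-0.5, -0.1, -0.2]
grip_width: 0.854
```

Request:
{"api": "send_rows", "payload": {
  "commands": "0 0.3 0.7 0.03 0 0 1;0 0.4 0.7 0.0547 0 0 1;0 0.4 0.7 0.0547 0 0 1;0 0.4 0.7 0.0547 0 0 1;0 0.4 0.7 0.0547 0 0 1"
}}

```text
clock: 8.33
tcp_pos: [0.5295, 0.2503, 0.117]
tool_rot: [2.511, 1.569, -2.479]
force: [0.5, -0.7, -0.7]
grip_width: 1.004
```

```bash
python3 - <<'E'
from h import *
from station import read_camera,camera_info,ctrl
plan(.5125,.3203,.12,74)
p,d=read_camera("wrist");cv2.imwrite("pics/w4.png",p);np.save("pics/w4.npy",d)
E
```

```text
half0: rot [ 0.0003 -0.0004 -0.0003]
half180: rot [-9.997e-01  5.000e-04 -6.000e-04]
shift [-0.031  0.356  0.626] tcp [0.5295 0.2503 0.117 ] q [ 0.05  0.55 -0.73  1.77  0.43  0.98  0.45] t 8.33 F [ 0.46 -0.67 -0.73] g 1.004
tool y,z in world [-0.962  0.275  0.001] [ 0.275  0.962 -0.001]
```

View pics/w4.png

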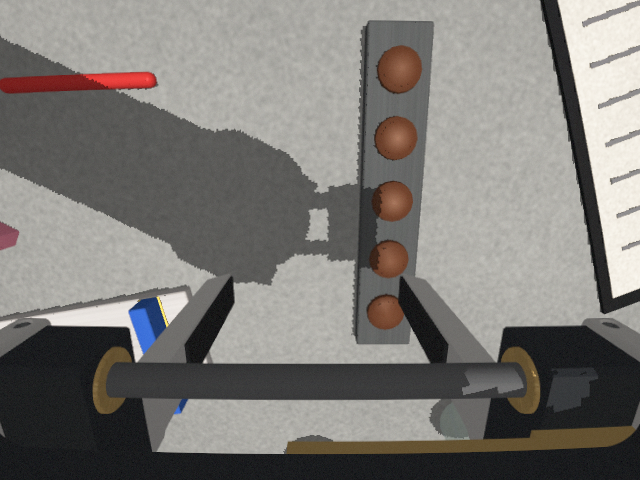

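The wrist view shows the strip from (400,20) to (385,343), centre cake at (392,201). The jar and cup are away at the bottom.

```bash
python3 - <<'E'
from h import *
from station import camera_info,ctrl
st=ctrl.state();p=cv2.imread("pics/w4.png");d=np.load("pics/w4.npy");i=camera_info("wrist")
h=cv2.cvtColor(p,cv2.COLOR_BGR2HSV);H,S,V=[h[...,k].astype(int) for k in range(3)]
v,u=np.nonzero((d>0));Q=depthpts(i,np.c_[u,v],d[v,u],st)
k=(abs(Q[:,2]-.016)<.004)&(v<345)&(u>350)&(u<440)&(V[v,u]<130)
t=Q[k];m=np.zeros((480,640),bool);m[v[k],u[k]]=1
m=comp(m,(370,100));vv,uu=np.nonzero(m);t=depthpts(i,np.c_[uu,vv],d[vv,uu],st)
print(m.sum(),rect(t))
b=((H<15)&(S>90)).astype(np.uint8);b[:,:350]=0;b[:,440:]=0;b[345:]=0
n,l,s,c=cv2.connectedComponentsWithStats(b)
c=np.array([c[q] for q in range(1,n) if s[q,4]>200]);P=onplane(i,c,.021,st);print(c.round(0),P[:,:2].round(4))
E
```

```text
12883 (array([513.9, 318.6]), array([ 50.8, 269.3]), -16.07)
[[399.  69.]
 [395. 138.]
 [392. 201.]
 [388. 259.]
 [385. 312.]] [[0.4185 0.3456]
 [0.466  0.3319]
 [0.5136 0.3183]
 [0.5612 0.3046]
 [0.609  0.2906]]
```

Request:
{"api": "send_rows", "payload": {
  "commands": "0 0.2 0.3 0 0 0 1;0 0.34 0.6 0 0 0 1;0 0.34 0.613 0 0 0 1;0.4 0.34 0.613 0 0 0 1;0.6 0.34 0.613 0 0 0 1;0.6 0.34 0.613 0 0 0 1;0.6 0.34 0.613 0 0 0 1;0.6 0.34 0.613 0 0 0 1"
}}

```text
clock: 9.05
tcp_pos: [0.5146, 0.3193, 0.0591]
tool_rot: [-0.567, 1.57, 0.724]
force: [0.1, -0.1, 0.5]
grip_width: 0.999
```

```bash
python3 - <<'E'
from h import *
plan(.5138,.3187,.005,73.95)
E
```

```text
half0: rot [0.0001 0.0003 0.0002]
half180: rot [-9.999e-01 -3.000e-04  4.000e-04]
shift [ 0.541  0.006 -0.009] tcp [0.5146 0.3193 0.0591] q [-0.1   0.66 -0.68  1.76  0.51  0.91  0.29] t 9.05 F [ 0.06 -0.12  0.54] g 0.999
tool y,z in world [-0.961  0.276 -0.001] [0.276 0.961 0.001]
```

Request:
{"api": "send_rows", "payload": {
  "commands": "0.3 0.01 -0.01 0 0 0 1;0.5 0.01 -0.01 0 0 0 1;0.54 0.01 -0.01 0 0 0 1;0.54 0.01 -0.01 0 0 0 1;0.54 0.01 -0.01 0 0 0 -1;0.54 0.01 -0.01 0 0 0 -1;0.54 0.01 -0.01 0 0 0 -1;0.54 0.01 -0.01 0 0 0 -1;0.54 0.01 -0.01 0 0 0 -1;0.54 0.01 -0.01 0 0 0 -1;0.54 0.01 -0.01 0 0 0 -1",
  "squeeze": 35
}}

```text
clock: 9.97
tcp_pos: [0.5126, 0.319, 0.0041]
tool_rot: [-0.273, 1.571, 1.019]
force: [0.1, 2.2, 0.8]
grip_width: 0.54
```

Request:
{"api": "send_rows", "payload": {
  "commands": "-0.05 0 0 0 0 0 -1;-0.1 0 0 0 0 0 -1;-0.2 0 0 0 0 0 -1;-0.35 0 0 0 0 0 -1;-0.5 0 0 0 0 0 -1;-0.65 0 0 0 0 0 -1;-0.8 0 0 0 0 0 -1;-0.9 0 0 0 0 0 -1;-0.95 0 0 0 0 0 -1;-0.95 0 0 0 0 0 -1"
}}

```text
clock: 10.8
tcp_pos: [0.513, 0.3191, 0.1003]
tool_rot: [-0.876, 1.569, 0.416]
force: [1.0, 0.3, -3.1]
grip_width: 0.527
```

```bash
python3 - <<'E'
from h import *
from station import read_camera
plan(.581,-.031,.11,174.15)
p,d=read_camera("wrist");cv2.imwrite("pics/w5.png",p)
p,d=read_camera("side");cv2.imwrite("pics/s5.png",p)
E
```

```text
half0: rot [-5.563e-01 -1.000e-04  6.000e-04]
half180: rot [4.437e-01 6.000e-04 1.000e-04]
shift [-0.098 -1.618 -3.178] tcp [0.513  0.3191 0.1003] q [-0.08  0.6  -0.72  1.74  0.47  0.98  0.32] t 10.8 F [ 0.99  0.29 -3.12] g 0.527
tool y,z in world [-0.961  0.275 -0.001] [0.275 0.961 0.001]
```

View pics/s5.png

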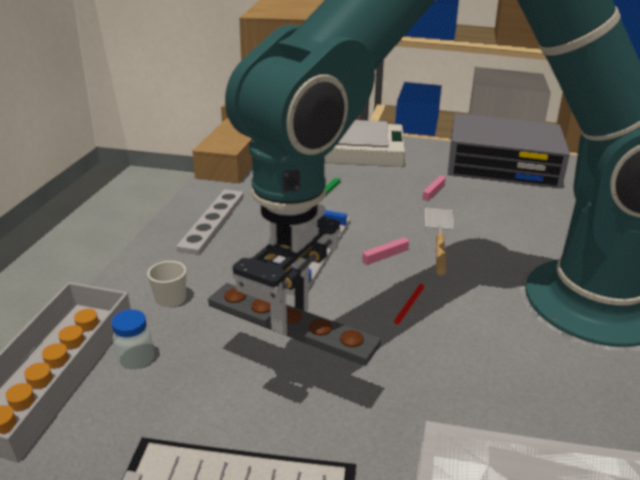

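The strip is held level at side (290,320). Carry it over in gentle steps.

Request:
{"api": "send_rows", "payload": {
  "commands": "0 -0.05 -0.1 0 0 0 -1;0 -0.12 -0.25 0 0 0 -1;0 -0.22 -0.42 0 0 0 -1;0 -0.32 -0.6 0 0 0 -1;0 -0.4 -0.78 0 0 0 -1;0 -0.46 -0.9 0 0 0 -1;0 -0.48 -0.95 0 0 0 -1"
}}

```text
clock: 11.48
tcp_pos: [0.5329, 0.2115, 0.0983]
tool_rot: [2.736, 1.569, -2.258]
force: [0.2, -0.6, -2.2]
grip_width: 0.531
```

Request:
{"api": "send_rows", "payload": {
  "commands": "0 -0.05 -0.1 0.01 0 0 -1;0 -0.12 -0.22 0.025 0 0 -1;0 -0.2 -0.37 0.05 0 0 -1;0 -0.28 -0.52 0.075 0 0 -1;0 -0.36 -0.67 0.1 0 0 -1;0 -0.42 -0.82 0.125 0 0 -1;0 -0.46 -0.9 0.15 0 0 -1;0 -0.48 -0.95 0.17 0 0 -1;0 -0.48 -0.95 0.185 0 0 -1;0 -0.48 -0.95 0.19 0 0 -1"
}}

```text
clock: 12.32
tcp_pos: [0.5526, 0.1093, 0.099]
tool_rot: [-0.794, 1.571, -0.104]
force: [0.2, 0.6, -2.1]
grip_width: 0.529
```

```bash
python3 - <<'E'
from h import *
plan(.581,-.031,.11,174.15)
E
```

```text
half0: rot [-0.7479 -0.      0.    ]
half180: rot [0.2521 0.     0.    ]
shift [-0.11  -1.263 -0.674] tcp [0.5526 0.1093 0.099 ] q [ 0.2   0.5  -0.57  1.85  0.34  0.9   0.16] t 12.32 F [ 0.22  0.64 -2.11] g 0.529
tool y,z in world [-0.636  0.771 -0.   ] [0.771 0.636 0.   ]
```

Request:
{"api": "send_rows", "payload": {
  "commands": "0 -0.08 -0.04 0.015 0 0 -1;0 -0.2 -0.1 0.035 0 0 -1;0 -0.35 -0.18 0.06 0 0 -1;0 -0.5 -0.26 0.085 0 0 -1;0 -0.65 -0.34 0.11 0 0 -1;0 -0.78 -0.41 0.135 0 0 -1;0 -0.85 -0.45 0.16 0 0 -1;0 -0.88 -0.47 0.185 0 0 -1;0 -0.88 -0.47 0.21 0 0 -1;0 -0.88 -0.47 0.235 0 0 -1;0 -0.88 -0.47 0.25 0 0 -1;0 -0.88 -0.47 0.252 0 0 -1"
}}

```text
clock: 13.32
tcp_pos: [0.5728, 0.0117, 0.0989]
tool_rot: [-1.261, 1.571, -1.362]
force: [0.8, 0.9, -2.6]
grip_width: 0.527
```

```bash
python3 - <<'E'
from h import *
plan(.581,-.031,.10,174.15)
E
```

```text
half0: rot [-0.9995 -0.      0.    ]
half180: rot [0.0005 0.     0.    ]
shift [-0.011 -0.417  0.124] tcp [0.5728 0.0117 0.0989] q [ 0.22  0.48 -0.38  1.83  0.22  0.88 -0.36] t 13.32 F [ 0.8   0.87 -2.64] g 0.527
tool y,z in world [ 0.1    0.995 -0.   ] [ 0.995 -0.1    0.   ]
```

Request:
{"api": "send_rows", "payload": {
  "commands": "0 -0.05 0.02 0 0 0 -1;0 -0.15 0.05 0 0 0 -1;0 -0.27 0.08 0 0 0 -1;0 -0.37 0.11 0 0 0 -1;0 -0.42 0.124 0 0 0 -1;0 -0.42 0.124 0 0 0 -1;0 -0.42 0.124 0 0 0 -1;0 -0.42 0.124 0 0 0 -1"
}}

```text
clock: 13.98
tcp_pos: [0.5809, -0.0304, 0.0989]
tool_rot: [1.961, 1.57, 1.865]
force: [-0.1, 0.1, -2.1]
grip_width: 0.528
```

```bash
python3 - <<'E'
from h import *
from station import read_camera,camera_info,ctrl
plan(.5812,-.0312,.060,174.15)
st=ctrl.state();p,d=read_camera("wrist");cv2.imwrite("pics/w6.png",p);i=camera_info("wrist")
q,_=read_camera("side");cv2.imwrite("pics/s6.png",q)
h=cv2.cvtColor(p,cv2.COLOR_BGR2HSV);H,S,V=[h[...,k].astype(int) for k in range(3)]
v,u=np.nonzero((d>0)&(V<130)&(S<60));Q=depthpts(i,np.c_[u,v],d[v,u],st)
z0=st['tcp_pos'][2]+.012
k=(abs(Q[:,2]-z0)<.006)&(abs(Q[:,0]-.58)<.06);m=np.zeros((480,640),bool);m[v[k],u[k]]=1
n,l,s,c=cv2.connectedComponentsWithStats(m.astype(np.uint8));m=l==1+np.argmax(s[1:,4])
vv,uu=np.nonzero(m);t=depthpts(i,np.c_[uu,vv],d[vv,uu],st)
print(m.sum(),rect(t));A=np.c_[t[:,:2]-t[:,:2].mean(0),np.ones(len(t))];print('slopes dz/dx,dz/dy,z',np.linalg.lstsq(A,t[:,2],rcond=None)[0])
bl=(H>100)&(H<130)&(S>110)
v,u=np.nonzero(bl&(d>0));Q=depthpts(i,np.c_[u,v],d[v,u],st)
for s in(1,-1):
    t=Q[(abs(Q[:,2]-.038)<.004)&(s*(Q[:,1]+.03)>0)]; print(len(t),rect(t) if len(t)>9 else '')
E
```

```text
half0: rot [-9.981e-01  2.000e-04 -1.000e-04]
half180: rot [ 0.0019 -0.0001 -0.0001]
shift [ 0.389 -0.008  0.003] tcp [ 0.5809 -0.0304  0.0989] q [ 0.29  0.49 -0.37  1.81  0.22  0.89 -0.28] t 13.98 F [-0.1   0.11 -2.06] g 0.528
tool y,z in world [0.096 0.995 0.   ] [ 0.995 -0.096 -0.   ]
23659 (array([587. ,  15.4]), array([ 73.1, 176.6]), 84.79)
slopes dz/dx,dz/dy,z [ 0.00024092 -0.00114365  0.1109553 ]
1473 (array([594.5,  82.1]), array([ 15.7, 109.6]), -6.12)
0
```

View pics/w6.png

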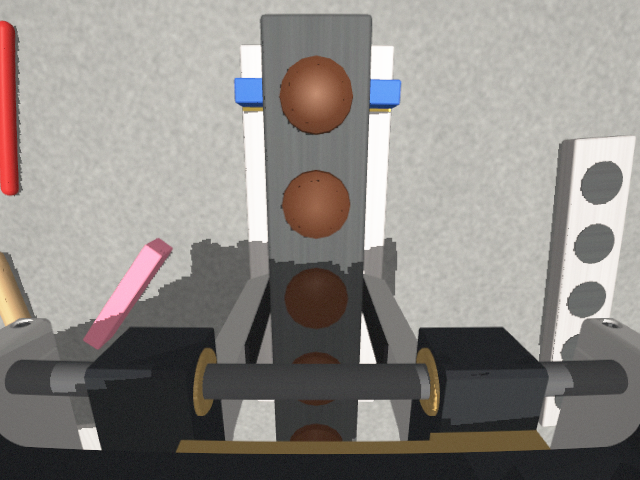

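View pics/s6.png

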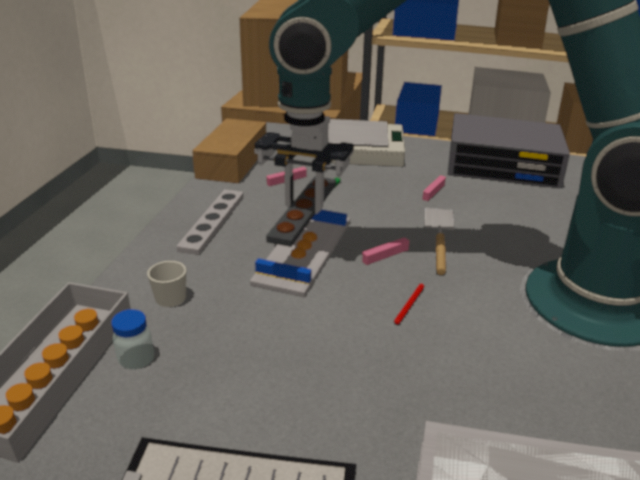

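The strip is level (slopes about 0.001) and centred over the plate at wrist (316,200), in line with it. Lower it gently.

Request:
{"api": "send_rows", "payload": {
  "commands": "0.05 0 0 0 0 0 -1;0.13 0 0 0 0 0 -1;0.22 0 0 0.002 0 0 -1;0.3 0 0 0.002 0 0 -1;0.37 0 0 0.002 0 0 -1;0.42 -0.01 0 0.002 0 0 -1;0.45 -0.01 0 0.002 0 0 -1;0.46 -0.01 0 0.002 0 0 -1;0.46 -0.01 0 0.002 0 0 -1;0.46 -0.01 0 0.002 0 0 -1"
}}

```text
clock: 14.92
tcp_pos: [0.5811, -0.0319, 0.0532]
tool_rot: [0.273, 1.57, 0.17]
force: [-0.0, 0.2, -1.5]
grip_width: 0.527
```

```bash
python3 - <<'E'
from h import *
plan(.5812,-.0312,.0421,174.15)
E
```

```text
half0: rot [ 9.997e-01 -1.000e-04 -2.000e-04]
half180: rot [-0.0003  0.0001 -0.    ]
shift [0.111 0.007 0.   ] tcp [ 0.5811 -0.0319  0.0532] q [ 0.27  0.55 -0.35  1.83  0.25  0.8  -0.31] t 14.92 F [-0.04  0.19 -1.49] g 0.527
tool y,z in world [0.103 0.995 0.   ] [ 0.995 -0.103  0.   ]
```

Request:
{"api": "send_rows", "payload": {
  "commands": "0.02 0 0 0 0 0 -1;0.04 0 0 0 0 0 -1;0.06 0 0 0 0 0 -1;0.075 0 0 0 0 0 -1;0.085 0 0 0 0 0 -1;0.09 0 0 0 0 0 -1;0.09 0 0 0 0 0 -1"
}}

```text
clock: 15.5
tcp_pos: [0.5809, -0.0319, 0.0438]
tool_rot: [3.002, 1.571, 2.9]
force: [0.2, 0.4, -2.2]
grip_width: 0.526
```

Request:
{"api": "send_rows", "payload": {
  "commands": "0.01 0 0 0 0 0 -1;0.015 0 0 0 0 0 -1;0.02 0 0 0 0 0 -1;0.02 0 0 0 0 0 -1"
}}

```text
clock: 15.83
tcp_pos: [0.5809, -0.0318, 0.0421]
tool_rot: [-2.471, 1.571, -2.573]
force: [-2.3, -0.0, 2.4]
grip_width: 0.529
```

Contact: the force went from −2.2 to +2.4 N. Release and check before lifting.

Request:
{"api": "send_rows", "payload": {
  "commands": "0 0 0 0 0 0 0.1;0 0 0 0 0 0 0.2;0 0 0 0 0 0 0.5;0 0 0 0 0 0 0.8;0 0 0 0 0 0 0.8;0 0 0 0 0 0 0.8;0 0 0 0 0 0 0.8"
}}

```text
clock: 16.42
tcp_pos: [0.5809, -0.0319, 0.0419]
tool_rot: [2.079, 1.571, 1.976]
force: [0.7, 0.4, -0.1]
grip_width: 0.892
```

Request:
{"api": "send_rows", "payload": {
  "commands": "-0.1 0 0 0 0 0 0.8;-0.3 0 0 0 0 0 0.8;-0.6 0 0 0 0 0 0.8;-0.9 0 0 0 0 0 0.8;-1 0 0 0 0 0 0.8;-1 0 0 0 0 0 0.8"
}}

```text
clock: 16.92
tcp_pos: [0.5824, -0.0319, 0.1454]
tool_rot: [0.004, 1.566, -0.099]
force: [0.5, 0.1, -0.2]
grip_width: 0.899
```

```bash
python3 - <<'E'
from h import *
from station import read_camera,camera_info,ctrl
st=ctrl.state();p,d=read_camera("wrist");cv2.imwrite("pics/w7.png",p);i=camera_info("wrist")
q,_=read_camera("side");cv2.imwrite("pics/s7.png",cv2.resize(q[120:320,180:440],None,fx=3,fy=3))
print(st['tcp_pos'],st['force'],st['grip_width'])
h=cv2.cvtColor(p,cv2.COLOR_BGR2HSV);H,S,V=[h[...,k].astype(int) for k in range(3)]
b=((H<15)&(S>90)&(d>0)).astype(np.uint8);n,l,s,c=cv2.connectedComponentsWithStats(b)
c=np.array([c[q] for q in range(1,n) if s[q,4]>300 and 280<c[q][0]<350]);print(c.round(0),onplane(i,c,.058,st)[:,:2].round(4))
v,u=np.nonzero((d>0)&(V<130)&(S<60));Q=depthpts(i,np.c_[u,v],d[v,u],st)
k=(abs(Q[:,2]-.054)<.005)&(abs(Q[:,0]-.58)<.06);m=np.zeros((480,640),bool);m[v[k],u[k]]=1
n,l,s,c=cv2.connectedComponentsWithStats(m.astype(np.uint8));m=l==1+np.argmax(s[1:,4])
vv,uu=np.nonzero(m);t=depthpts(i,np.c_[uu,vv],d[vv,uu],st)
print(m.sum(),rect(t));A=np.c_[t[:,:2]-t[:,:2].mean(0),np.ones(len(t))];print('slopes, z',np.linalg.lstsq(A,t[:,2],rcond=None)[0])
v,u=np.nonzero((H>100)&(H<130)&(S>110)&(d>0));Q=depthpts(i,np.c_[u,v],d[v,u],st)
t=Q[(abs(Q[:,2]-.038)<.004)&(Q[:,1]>-.03)]; print(rect(t))
E
```

```text
[ 0.58241226 -0.03189288  0.14536485] [ 0.45751227  0.09423469 -0.17778637] 0.8990065825731106
[[313. 117.]
 [313. 184.]
 [313. 245.]
 [314. 301.]
 [314. 350.]] [[ 0.5928  0.067 ]
 [ 0.5877  0.0178]
 [ 0.5826 -0.0316]
 [ 0.5775 -0.0809]
 [ 0.5726 -0.1288]]
11437 (array([583.3, -21.6]), array([ 50.2, 247.9]), 84.07)
slopes, z [-9.24829240e-05 -9.86211930e-04  5.42322426e-02]
(array([594.3,  82.1]), array([ 16.2, 109.6]), -6.17)
```

View pics/s7.png

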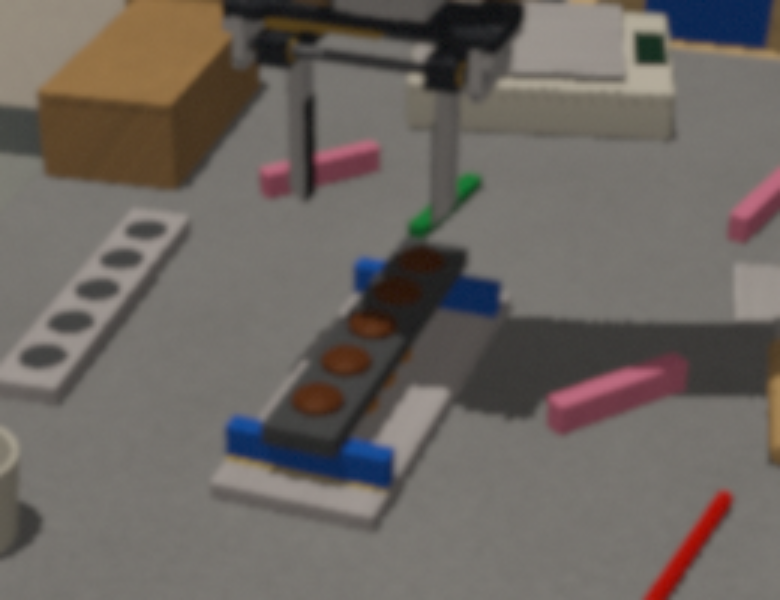

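View pics/w7.png

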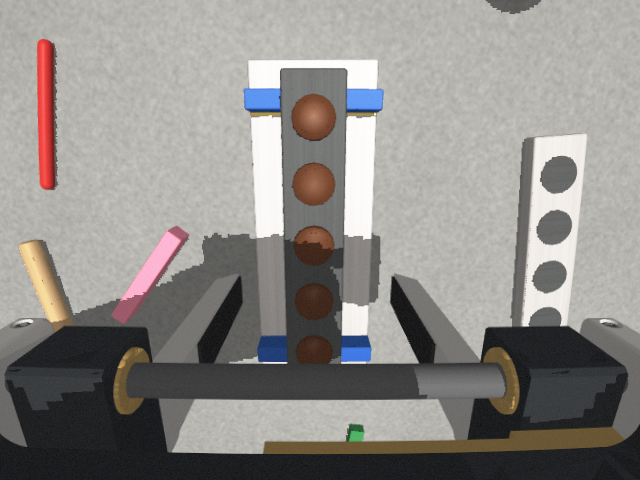

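The strip rests on both blue sticks, at wrist (316,99) and (314,348). It is centred (centre cake at 582.6, −31.6 mm), level, and its top is at 54 mm. The gripper is clear, so I'm handing in.

```bash
python3 -c "
from station import ctrl
print(ctrl.hand_in())"
```

```text
the job is handed in; nothing more can be done
None
```

I laid the spare tall blue stick on the yellow mark and set the dark chocolate-cake strip across both blue sticks. I handed the job in at about 17 s; the hand-in reports no verdict.

My last checks, from the wrist camera with the gripper lifted clear:
- **Spare stick:** measured at (594, 82) mm against the mark at about (593, 83) mm, and within about 0.5° of its direction.
- **Strip position:** its centre is within about 2 mm of the plate's centre, and its length is within about 0.2° of the plate's.
- **Strip height and level:** its top is at 54 mm, which puts the underside at 38 mm. It slopes about 0.001 rad.
- **Set-down:** the strip was lowered slowly. At contact the force reading went from −2.2 N to +2.4 N. No contact with the plate or the golden cakes showed in the views or force readings.

Two readings looked wrong, and I traced both to occlusion:
- **Carried stick:** a wrist measurement put it about 7 mm off along its length because the gripper hid one end. The side camera confirmed it was centred in the grip.
- **Strip outline:** the final outline appeared shifted about 10 mm along the strip because the gripper hid one end. I used the five cake centres for its position instead.

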